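# Index the bao carver's turntable and clamp it

### The job

Pull up the sprung index pin of the carving turntable, swing the table round by it to the hole where the tall wooden peg stands, and let the pin drop fully home in that hole. Then push the hinged iron clamp bar all the way down onto the turntable and let go of everything. Leave the other things on the bench where they are.

Things in the scene. Friction and masses are not known exactly. Their poses are not given: they have to be found in the camera images.
- stand: Fixed wooden stand, plank 280 mm (x) by 385 mm (y, from -255 to +130 mm), 20 mm thick. Origin on the upright spindle axis at bench height, z up. On its -y side a pale curved wooden sector, top 40 mm above the bench, has three slots 13 mm wide along the arc, 160 mm from the spindle: one straight out along -y, the others 30 degrees (0.524 rad) to either side. Clamp cheeks stand at x -100, y +94 mm.
- spindle (a point): Point on the spindle axis, 60 mm above the bench, at the top of the turning wooden disc (210 mm diameter); it does not move when the table turns. On the disc is a small pitted bao board, 130 x 70 mm, its top 82 mm above the bench.
- turntable (a joint): Turntable angle, rad, positive anticlockwise from above; 0 with the pin in the middle hole (the start), +0.524 over the hole on the stand's +x side (hole_a), -0.524 over that on its -x side (hole_b); stops at +-0.62. Light friction (0.12 N m), stays where left. Locked while the pin is in a hole.
- index_pin (a joint): Pin lift, m: 0 home, at most 0.022. Lifted 14 mm or more it clears the sector; 0.018 is a good lift. A spring pulls it down with about 6 N when home, 10 N when fully lifted. Let go over the sector it rests on top (about 0.014) and drops when it comes over a hole; its round end finds a hole from about 3 mm off centre.
- pin_knob (a point): Middle of the grip of the pin's upright round wooden knob, on the pin's axis, at the end of an iron arm 160 mm from the spindle; 108 mm above the bench with the pin home. Grip 28 mm diameter, from 28 mm below to 20 mm above this point, then a 36 mm head, top 32 mm above it. Iron boss below, 34 mm diameter, top 72 mm above the bench. x is tangent to the pin circle, y points to the spindle, z up.
- hole_a (a point): Fixed centre of the hole on the stand's +x side, at the sector's top face, 40 mm above the bench.
- hole_b (a point): Fixed centre of the hole on the stand's -x side, at the sector's top face, 40 mm above the bench.
- tall_peg: Turned dark wooden marker peg, 70 mm tall, 24 mm diameter, fixed upright on the sector's outer part, 45 mm outward from the hole to go to (at either hole_a or hole_b). Origin at its foot, 40 mm above the bench.
- low_plug: Dark wooden plug like the tall peg's foot but only 12 mm tall, fixed 45 mm outward from the hole that is not wanted. Origin at its foot, 40 mm above the bench.
- clamp_bar (a joint): Opening angle of the clamp bar, rad: 0 fully down on the disc (its stop), starts raised 0.55 to 0.95, at most 1.3. Stiff hinge: stays where left, about 2 to 4 N down on the handle closes it.
- clamp_handle (a point): Middle of the upper side of the clamp bar's wooden cross handle (round, 84 mm long across the bar, 24 mm diameter), 190 mm from the pivot along the bar and 22 mm above its centre line; 90 mm above the bench when the bar is down. x runs along the bar away from the pivot, z out of its upper side.
- clamp_pivot (a point): Hinge line of the iron clamp bar (bar 22 mm wide, 12 mm thick, 200 mm long), 68 mm above the bench, at x -100, y +94 mm of the stand; hinge line along the stand's y. When down the bar lies along the stand's +x from here.
- spokeshave: Bystander: boxwood spokeshave, 230 mm long, lying. Origin under its middle.
- burnisher: Bystander: polished black stone, 100 x 32 x 24 mm. Origin under its middle.
- scraper: Bystander: curved flat iron scraper, about 135 x 65 x 6 mm. Origin under its middle.
- clay_pot: Bystander: red clay pot with fitted lid, 124 mm diameter, 130 mm tall. Origin under its middle.
- mallet: Bystander: wooden mallet, head 110 mm long and 68 mm diameter, handle 170 mm. Origin under the head.
- offcut: Bystander: wooden block 140 x 60 x 30 mm. Origin under its middle.
- gouge: Bystander: gouge with round wooden handle, 210 mm long. Origin under its middle.

How it is judged:
By the outcome, as a careful person would: the job done as asked, in the order asked, and still so for the second after the job is handed in, with the robot touching nothing.
It also fails if it takes over 51 s, if anything falls off the work surface, if the arm or the gripper's body presses on something with over 40 N, if the wrist force passes 120 N, or if a joint passes its speed limit or range.

### The arm

A 6-joint arm with a two-finger parallel gripper is mounted at the origin on the work surface. World frame = base frame: x ahead of the robot, y to its left, z up, the work surface at z = 0. Lengths are in m, angles in degrees, forces in N, time in s.
With the tool pointing down it reaches from about 0.375 to 0.975 m from the base axis. Payload 3.8 kg.
Tool frame: the origin (TCP) lies midway between the tips of the shut fingers; the grasp point (between the pads) lies 19 mm behind it (r.grip_point_offset is the distance from the TCP to the grasp point, in m); z points along the fingers, y is the line along which they close (so a half turn about z gives the same grasp; the last joint's range is limited). The gripper opens to 88 mm and grips with 3 to 60 N. Pads are 18 mm wide; open, the fingers measure 123 mm over their backs; the gripper's body (75 mm by 187 mm) begins 45 mm behind the grasp point.
Start: joints at [-68.463, 15.12, 91.902, -0, 72.978, -2.114], TCP at [0.271, -0.618, 0.201] pointing down, gripper open.
Joint ranges: [-150.88, 150.88], [-54.13, 125.18], [17.81, 147.31], [-75.09, 255.09], [0, 152.58], [-146.25, 146.25]. Speed limits (degrees/s): [147.25, 147.25, 180, 180, 180, 180].

### API

Orientations are given as a 3x3 rotation matrix whose columns are the frame's x, y, z axes.
In Python, from rig import telemetry, eyes, r gives the robot as it stands.
- The arm moves only by the tool apply_moves, never from a script. Its argument "moves" is a list of rows, each a list of 3 entries, a list of its own where there are three numbers: the opening in per cent of the stroke, from 0 (shut) to 100 (fully open), then the shift along the tool's x, y, z in mm, then the turn about the tool's z in degrees. In form: [[hand, [dx, dy, dz], twist], ...]. A call has 1 to 5 rows; each row is the pose to reach, as a shift and turn from the pose commanded when the call began, along the tool's axes at that moment; what a row does not reach only later rows make up. A row lasts 1/10 s, in which the tool goes at most 50 mm and 8.59 degrees, less where a joint would pass 70% of its speed; a pose out of reach is approached as far as the arm can. A call with a gripper value outside its range is refused whole. The fingers move at their own pace and stop on an object; the grip force is fixed at half the most. Time passes only in rows, so rows that repeat a pose let the fingers close. It gives the time, the measured TCP pose, the force, the opening and the grip force at its end, in the units of the state.
- telemetry.get_obs(): the state, without advancing time (a new reading comes with each control period).
- eyes.capture(name): name is "scene" or "top" or "wrist"; returns the picture (400x640x3 uint8, red, green, blue); there is no depth.
- eyes.camera_params(name): a dict with "mtx" (3x3 intrinsics, pixels), "extrinsics" (4x4, takes a point from camera to world coordinates). Camera axes: x right, y up, looking along -z (the intrinsics and any distortion apply to the point x, -y, -z); pixel columns grow to the right and rows downward; lengths in m; the calibration is good to about 2 mm. A picture is of the moment at which its call begins: read the wrist's pose just before it. camera_params takes no time and is no camera call; for the wrist camera it gives the pose at the moment of the call.
- r.job_done(): hands the job in; it is judged then, once.
The state is a dict: "time": time; "joint_positions": joint angles; "qvel": joint speeds; "joint_efforts": joint torques, N m; "position": TCP position; "orientation": TCP orientation; "ft_force": force on the tool from outside, world axes, zero at the start; "torque": the same for the moment, N m; "gripper_width": opening from 0.0 (shut) to 1.0 (fully open); "grip_force": force on a finger pad.
Only numpy, scipy, OpenCV 4.12 (cv2) and the standard library are available. Lean on these libraries where they do the work, as an engineer would, in place of code of your own. Each camera call takes 0.05 s, during which the arm holds its last target. There are 200 camera calls.

## Working session

There is one attempt and no reset: what is moved stays moved. The work goes in short steps, Python scripts to look and compute and a tool call to move; the robot and the scene stay as the last step left them, time stands still between calls to the robot, and variables do not carry over. Pictures are saved under pics/ and viewed, at most 10 in all, crops included, and the job is handed in when it is done.

Besides the shell and the picture viewer there is one more tool, called after "Call:" as name(argument=value, ...), one argument or row to a line, values as JSON. apply_moves: Moves the arm, as the interface text tells. Its arguments: {"type":"object","properties":{"moves":{"type":"array"}},"required":["moves"]}

```bash
ls; mkdir -p pics; python3 - <<'E'
from rig import telemetry, eyes, r
import cv2,numpy as np
for n in("scene","top"):
    im=eyes.capture(n); cv2.imwrite(f"pics/{n}0.png",im[:,:,::-1])
    p=eyes.camera_params(n); print(n,np.round(p["mtx"],1).tolist(),np.round(p["extrinsics"],3).tolist(),[k for k in p])
o=telemetry.get_obs();print(o["time"],np.round(o["orientation"],3).tolist(),r.grip_point_offset)
E
```

```text
pics
scene [[449.7, 0.0, 311.0], [0.0, 449.7, 209.3], [0.0, 0.0, 1.0]] [[0.694, -0.404, 0.596, 1.301], [0.72, 0.407, -0.562, -0.69], [-0.016, 0.819, 0.573, 0.794], [0.0, 0.0, 0.0, 1.0]] ['mtx', 'extrinsics']
top [[429.0, 0.0, 321.8], [0.0, 429.0, 190.5], [0.0, 0.0, 1.0]] [[0.016, 0.998, -0.068, 0.453], [-1.0, 0.015, -0.011, 0.022], [-0.01, 0.068, 0.998, 1.618], [0.0, 0.0, 0.0, 1.0]] ['mtx', 'extrinsics']
0.1 [[0.916, 0.401, -0.001], [0.401, -0.916, 0.002], [0.0, -0.002, -1.0]] 0.0187
```

View pics/scene0.png

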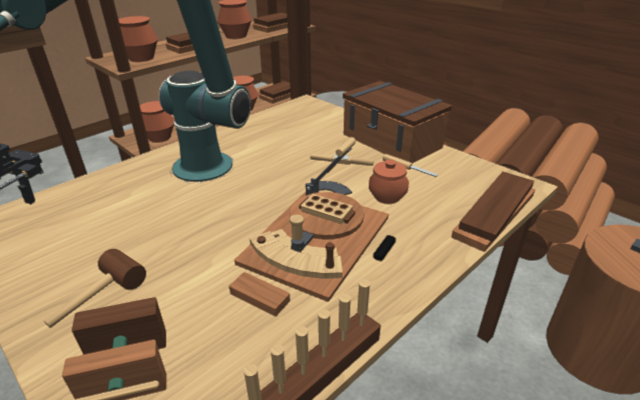

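View pics/top0.png

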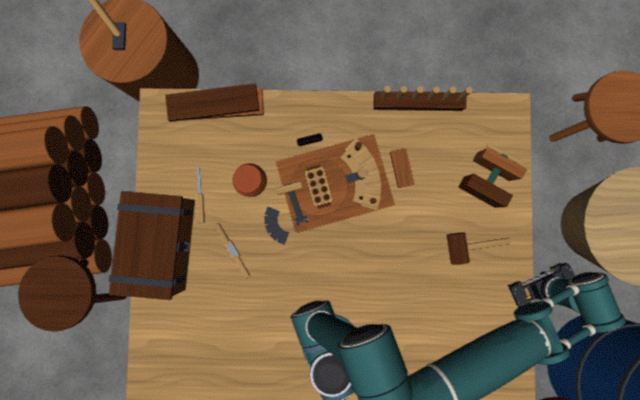

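The scene view shows the tall peg at about (330,255), the low plug at (262,238), the knob at (297,230) and the raised clamp bar running to (348,147). In the top view the stand is around (335,185). I'll enlarge both for pixel positions.

```bash
python3 - <<'E'
import cv2,numpy as np
a=cv2.imread("pics/top0.png")[125:240,260:420]; b=cv2.imread("pics/scene0.png")[130:300,220:400]
cv2.imwrite("pics/c1.png",cv2.resize(a,None,fx=5,fy=5,interpolation=cv2.INTER_CUBIC))
cv2.imwrite("pics/c2.png",cv2.resize(b,None,fx=3.5,fy=3.5,interpolation=cv2.INTER_CUBIC)[:600])
E
```

```text
(no output)
```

View pics/c1.png

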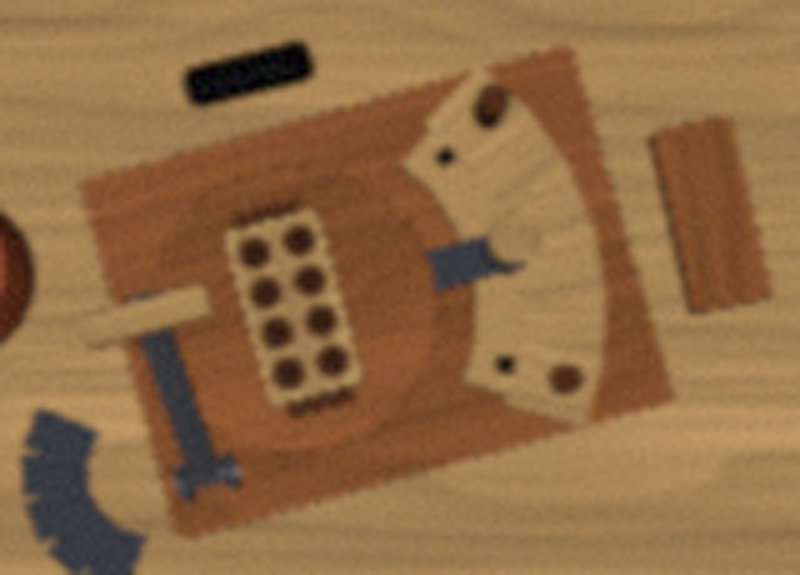

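View pics/c2.png

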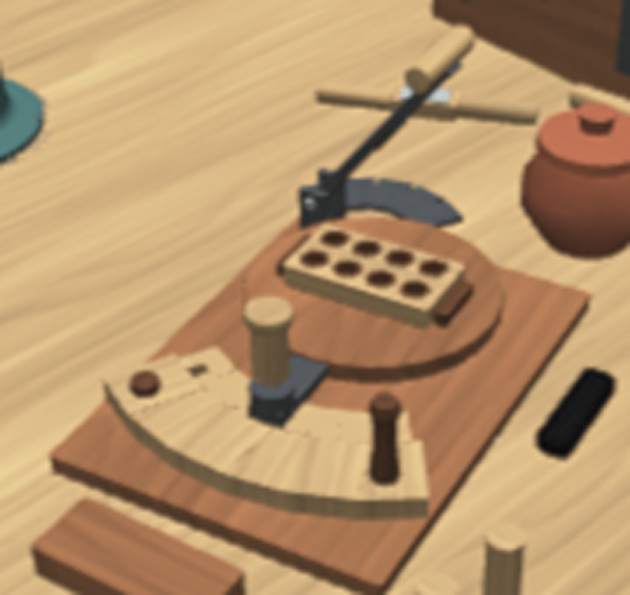

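The crops show the tall peg on the stand's +x side, at crop (490,105), so the target is hole_a and the table must turn +0.524. hole_a is at crop (446,156), hole_b at (505,364). The plank corners are at (82,182), (572,47), (672,400) and (185,538). The clamp handle is raised, at crop about (148,315).

```bash
cat > h.py <<'E'
from rig import telemetry, eyes, r
import numpy as np, cv2
def ray(n,uv,p=None):
    p=p or eyes.camera_params(n); E=np.array(p["extrinsics"]);K=np.array(p["mtx"])
    d=np.linalg.inv(K)@[uv[0],uv[1],1]; d=E[:3,:3]@(d*[1,-1,-1]); return E[:3,3],d
def onz(n,uv,z,p=None):
    o,d=ray(n,uv,p); return o+d*(z-o[2])/d[2]
def totool(target,R=None):
    o=telemetry.get_obs(); return np.array(o["orientation"]).T@(np.array(target)-np.array(o["position"]))*1000
E
python3 - <<'E'
from h import *
c=lambda u,v:(260+(u+.5)/5-.5,125+(v+.5)/5-.5)
px=[(82,182),(572,47),(672,400),(185,538),(446,156),(505,364)]
z=[.02]*4+[.04]*2
W=np.array([onz("top",c(*p),zz)[:2] for p,zz in zip(px,z)])
s,k=np.sin(np.pi/6),np.cos(np.pi/6)
S=np.array([(.14,.13),(.14,-.255),(-.14,-.255),(-.14,.13),(.16*s,-.16*k),(-.16*s,-.16*k)])
H=W.mean(0);G=S.mean(0);M=(S-G).T@(W-H)
t=np.arctan2(M[0,1]-M[1,0],M[0,0]+M[1,1]);R=np.array([[np.cos(t),-np.sin(t)],[np.sin(t),np.cos(t)]])
o=H-R@G;print("yaw",np.degrees(t),"spindle",o,"res mm",((S@R.T+o-W)*1000).round(1).tolist())
P=lambda x,y:(o+R@[x,y]).round(4)
print("knob",P(0,-.16),"ha",P(*S[4]),"pivot",P(-.1,.094),"handle down",P(.09,.094))
# scene handle ray intersect bar plane
po=P(-.1,.094);n=np.array([*(R@[0,1]),0])
for nm,uv in(("scene",(220+447/3.5,130+52/3.5)),("top",c(148,315))):
    a,d=ray(nm,uv);q=a+d*(n@(np.array([*po,.068])-a))/(n@d);print(nm,"handle",q.round(3), "along",R.T@(q[:2]-po))
b=telemetry.get_obs();print(b["time"],b["position"],b["joint_positions"])
E
```

```text
yaw 16.585691867733697 spindle [0.57470417 0.0515182 ] res mm [[0.8, 1.9], [3.2, -0.4], [-0.6, -4.1], [-2.6, 4.6], [-0.5, -0.7], [-0.2, -1.3]]
knob [ 0.6204 -0.1018] ha [ 0.6909 -0.0584] pivot [0.452  0.1131] handle down [0.6341 0.1673]
scene handle [0.565 0.147 0.23 ] along [ 1.17663946e-01 -2.91433544e-16]
top handle [0.556 0.144 0.23 ] along [0.10847992 0.        ]
0.1 [ 0.27051269 -0.61764945  0.19932243] [-6.84635081e+01  1.51654371e+01  9.19716433e+01 -1.37506068e-03
  7.29781679e+01 -2.11554984e+00]
```

Call:
apply_moves(
  moves=[
    [60,[42,-26,0],-8],
    [60,[84,-52,0],-16],
    [60,[126,-78,0],-24],
    [60,[168,-104,0],-32],
    [60,[210,-132,0],-40],
  ],
)

```text
time: 0.6
position: [0.4105, -0.4117, 0.2]
orientation: [[0.439, 0.898, -0.0], [0.898, -0.439, 0.001], [0.0, -0.0, -1.0]]
ft_force: [1.3, -0.0, -0.4]
gripper_width: 0.609
grip_force: 0.0
```

```bash
cat > to.py <<'E'
import sys
from h import *
x,y,z,yaw=map(float,sys.argv[1:])
o=telemetry.get_obs();R=np.array(o["orientation"])
cy=np.degrees(np.arctan2(R[1,1],R[0,1]))
print("t",o["time"],"pos",np.round(o["position"],4),"yaw",cy,"shift",totool([x,y,z]).round(1),"twist",-(yaw-cy),"ft",np.round(o["ft_force"],1),"w",o["gripper_width"],"z",R[:,2].round(3))
E
python3 to.py .6204 -.1018 .2 16.6
```

```text
t 0.6 pos [ 0.4105 -0.4117  0.2   ] yaw -26.05019796536901 shift [3.706e+02 5.250e+01 1.000e-01] twist -42.65019796536901 ft [ 1.3 -0.  -0.4] w 0.6085149189483703 z [-0.     0.001 -1.   ]
```

Call:
apply_moves(
  moves=[
    [60,[46,7,0],-8],
    [60,[93,13,0],-16],
    [60,[140,20,0],-24],
    [60,[187,26,0],-32],
    [60,[234,33,0],-40],
  ],
)

```text
time: 1.1
position: [0.5438, -0.2166, 0.2001]
orientation: [[-0.242, 0.97, -0.001], [0.97, 0.242, 0.0], [0.0, -0.001, -1.0]]
ft_force: [0.4, -0.5, -0.0]
gripper_width: 0.598
grip_force: 0.0
```

```bash
python3 to.py .6204 -.1018 .2 16.6
```

```text
t 1.1 pos [ 0.5438 -0.2166  0.2001] yaw 13.98152858729424 shift [9.290e+01 1.021e+02 1.000e-01] twist -2.6184714127057607 ft [ 0.4 -0.5 -0. ] w 0.5978008320991409 z [-0.001  0.    -1.   ]
```

Call:
apply_moves(
  moves=[
    [60,[30,33,0],-2.6],
    [60,[62,68,0],-2.6],
    [60,[93,102,0],-2.6],
    [60,[93,102,0],-2.6],
  ],
)

```text
time: 1.5
position: [0.6227, -0.0991, 0.1998]
orientation: [[-0.285, 0.959, 0.0], [0.959, 0.285, 0.002], [0.002, 0.001, -1.0]]
ft_force: [0.1, -0.9, 0.5]
gripper_width: 0.6
grip_force: 0.0
```

```bash
python3 - <<'E'
from h import *
o=telemetry.get_obs();p=eyes.camera_params("wrist");im=eyes.capture("wrist");cv2.imwrite("pics/w1.png",im[:,:,::-1])
import pickle;pickle.dump(p,open("w1.p","wb"))
E_=np.array(p["extrinsics"]);K=np.array(p["mtx"])
def proj(P):
    c=E_[:3,:3].T@(np.array(P)-E_[:3,3]);q=K@(c*[1,-1,-1]);return (q[:2]/q[2]).round(0)
print(o["position"],proj([.6204,-.1018,.14]),proj([.6909,-.0584,.04]),E_[:3,3])
E
```

```text
[ 0.62266952 -0.09908397  0.19980914] [319. 202.] [383. 163.] [ 0.60310489 -0.03324604  0.3848567 ]
```

View pics/w1.png

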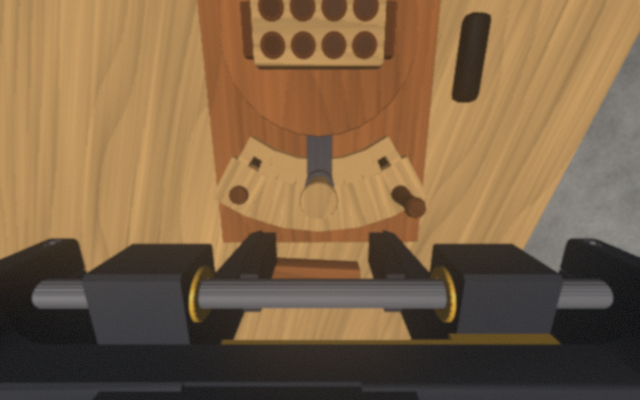

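The wrist view shows the knob head near (319,197), hole_a at (383,161), hole_b at (255,162), and the tall peg at the right (405,195). All are close to the predicted pixels.

```bash
python3 - <<'E'
from h import *
import pickle;p=pickle.load(open("w1.p","rb"));im=cv2.imread("pics/w1.png")
g=cv2.cvtColor(im,cv2.COLOR_BGR2GRAY)
P=[]
for x0 in(373,245):
    roi=g[152:172,x0:x0+20]; m=(roi<70).astype(np.uint8);M=cv2.moments(m,True);uv=(x0+M["m10"]/M["m00"],152+M["m01"]/M["m00"])
    q=onz("w",uv,.04,p);P.append(q);print(uv,M["m00"],q)
e=P[0]-P[1];yaw=np.arctan2(e[1],e[0]);m=(P[0]+P[1])/2
ax=np.array([np.cos(yaw),np.sin(yaw)]);ay=np.array([-ax[1],ax[0]])
sp=m[:2]+ay*.16*np.cos(np.pi/6)
print("dist",np.hypot(*e[:2]),"yaw",np.degrees(yaw),"sp",sp,"knob",sp-ay*.16,"ha",sp+.16*(.5*ax-np.cos(np.pi/6)*ay),"handle down",sp+.09*ax+.094*ay)
f=p["mtx"][0][0];print("f",f, "head r px",f*.018/.245,"knob px 197 ->",onz("w",(318.5,197),.14,p))
E
python3 to.py .6204 -.1018 .089 16.6
```

```text
(382.7142857142857, 161.91836734693877) 49.0 [ 0.68959631 -0.0571997   0.04      ]
(255.53488372093022, 161.7906976744186) 43.0 [ 0.53747573 -0.10219698  0.04      ]
dist 0.15863614383739844 yaw 16.47822153436518 sp [0.5742322  0.05317457] knob [ 0.61961634 -0.10025385] ha [ 0.69025023 -0.05700627] handle down [0.6338725  0.16884234]
f 276.54744699943006 head r px 20.317771616284656 knob px 197 -> [ 0.61903628 -0.09732313  0.14      ]
t 1.55 pos [ 0.6212 -0.1014  0.1997] yaw 16.500684929158904 shift [ -0.2  -0.8 110.7] twist -0.09931507084109725 ft [ 0.  -0.  -0.8] w 0.6040224026285066 z [-0.001  0.    -1.   ]
```

Call:
apply_moves(
  moves=[
    [60,[2,-1,35],0],
    [60,[2,-1,70],0],
    [60,[2,-1,95],0],
    [60,[2,-1,110],0],
    [60,[2,-1,110],0],
  ],
)

```text
time: 2.05
position: [0.6162, -0.103, 0.0876]
orientation: [[-0.279, 0.96, -0.006], [0.96, 0.279, 0.001], [0.002, -0.005, -1.0]]
ft_force: [-0.3, -0.3, 0.1]
gripper_width: 0.597
grip_force: 0.0
```

Call:
apply_moves(
  moves=[
    [20,[0,0,0],0],
    [20,[0,0,0],0],
    [20,[0,0,0],0],
    [20,[0,0,0],0],
    [20,[0,0,0],0],
  ],
)

```text
time: 2.55
position: [0.6205, -0.103, 0.0926]
orientation: [[-0.28, 0.96, 0.003], [0.96, 0.28, -0.001], [-0.002, 0.003, -1.0]]
ft_force: [-0.2, -1.1, 6.5]
gripper_width: 0.396
grip_force: 30.0
```

Call:
apply_moves(
  moves=[
    [10,[0,0,0],0],
    [10,[0,0,0],0],
  ],
)

```text
time: 2.75
position: [0.6205, -0.103, 0.0926]
orientation: [[-0.28, 0.96, 0.003], [0.96, 0.28, -0.001], [-0.002, 0.003, -1.0]]
ft_force: [-0.7, -2.2, 6.3]
gripper_width: 0.395
grip_force: 30.0
```

```bash
python3 to.py .6204 -.1018 .089 16.6; python3 - <<'E'
from h import *
a=eyes.capture("scene")[180:270,250:370];b=eyes.capture("wrist")
a=cv2.resize(a,None,fx=4.4,fy=4.4,interpolation=cv2.INTER_CUBIC)[:400]
cv2.imwrite("pics/g1.png",np.hstack([a,cv2.copyMakeBorder(b[100:400,190:450],0,96,0,0,0)])[:,:800,::-1])
E
```

```text
t 2.75 pos [ 0.6205 -0.103   0.0926] yaw 16.262825361032313 shift [1.2 0.2 3.6] twist -0.3371746389676886 ft [-0.7 -2.2  6.3] w 0.39524409583640024 z [ 0.003 -0.001 -1.   ]
```

View pics/g1.png

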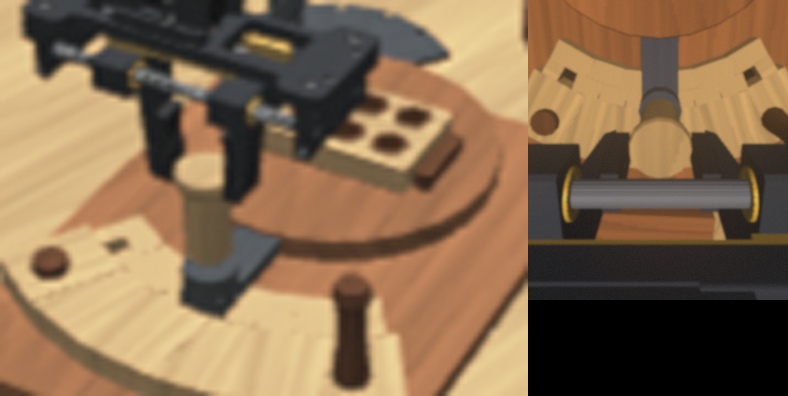

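The fingers hold the knob head, but look high or set back: the tips sit around crop (160,180) and (240,198). I'll check by projecting the reported TCP into both views.

```bash
python3 - <<'E'
from h import *
o=telemetry.get_obs();T=np.array(o["position"]);R=np.array(o["orientation"])
def proj(n,P):
    p=eyes.camera_params(n);E=np.array(p["extrinsics"]);c=E[:3,:3].T@(P-E[:3,3]);q=np.array(p["mtx"])@(c*[1,-1,-1]);return q[:2]/q[2]
for nm,P in(("tcp",T),("tipL",T-R[:,1]*.018),("tipR",T+R[:,1]*.018),("knobtop est",np.array([.6196,-.1003,.14])),("boss top",np.array([.6196,-.1003,.072]))):
    s=(proj("scene",P)-[250,180])*4.4; w=proj("wrist",P)-[190,100]+[528,0]
    print(nm,s.round(),w.round())
p=eyes.camera_params("wrist");print((np.array(p["extrinsics"])[:3,3]-T)@R)
E
```

```text
tcp [202. 234.] [660. 123.]
tipL [175. 225.] [634. 123.]
tipR [229. 243.] [685. 123.]
knobtop est [201. 165.] [660. 148.]
boss top [206. 259.] [659. 110.]
[ 0.06905618  0.00021134 -0.18494061]
```

Call:
apply_moves(
  moves=[
    [62,[0,0,0],0],
    [62,[0,0,0],0],
    [62,[0,0,0],0],
    [62,[0,0,3],0],
    [62,[0,0,6],0],
  ],
)

```text
time: 3.35
position: [0.6187, -0.1023, 0.0839]
orientation: [[-0.28, 0.96, -0.001], [0.96, 0.28, 0.0], [0.0, -0.001, -1.0]]
ft_force: [-0.4, 0.4, 0.4]
gripper_width: 0.622
grip_force: 0.0
```

Call:
apply_moves(
  moves=[
    [62,[0,0,3],0],
    [62,[0,0,6],0],
    [62,[0,0,6],0],
  ],
)

```text
time: 3.65
position: [0.6184, -0.1023, 0.0776]
orientation: [[-0.28, 0.96, -0.001], [0.96, 0.28, 0.0], [0.001, -0.001, -1.0]]
ft_force: [0.1, 0.6, -0.5]
gripper_width: 0.619
grip_force: 0.0
```

```bash
python3 to.py .6196 -.1003 .078 16.6; python3 - <<'E'
from h import *
a=eyes.capture("scene")[170:260,250:370];b=eyes.capture("wrist")
a=cv2.resize(a,None,fx=6.6,fy=6.6,interpolation=cv2.INTER_CUBIC)
cv2.imwrite("pics/g2.png",a[:594,:,::-1])
E
```

```text
t 3.65 pos [ 0.6184 -0.1023  0.0776] yaw 16.25287469568453 shift [ 1.6  1.7 -0.4] twist -0.3471253043154725 ft [ 0.1  0.6 -0.5] w 0.6188639155388177 z [-0.001  0.    -1.   ]
```

View pics/g2.png

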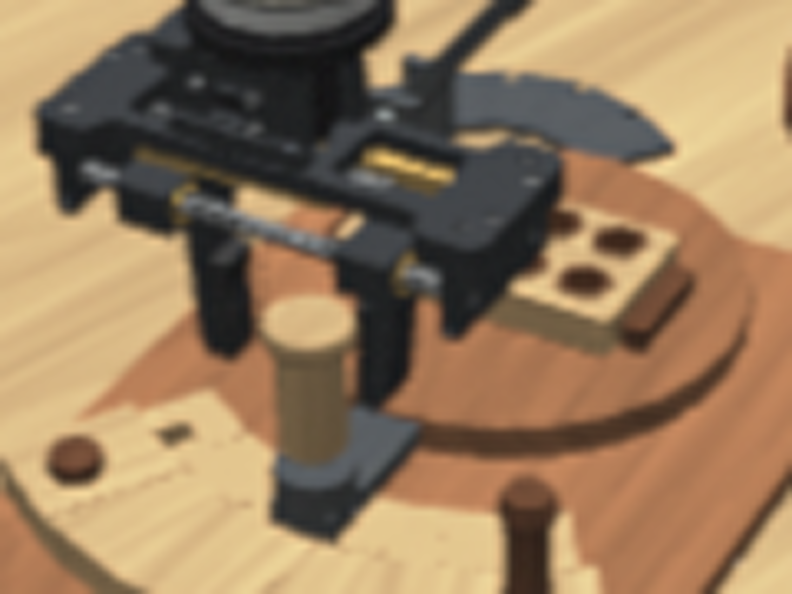

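The tips now reach lower on the grip. The earlier width of 35 mm meant the pads were on the head. I'll close again here and check for 28 mm (0.32).

Call:
apply_moves(
  moves=[
    [10,[0,0,0],0],
    [10,[0,0,0],0],
    [10,[0,0,0],0],
    [10,[0,0,0],0],
    [10,[0,0,0],0],
  ],
)

```text
time: 4.25
position: [0.6193, -0.1025, 0.0788]
orientation: [[-0.28, 0.96, 0.001], [0.96, 0.28, -0.0], [-0.0, 0.001, -1.0]]
ft_force: [0.3, 0.2, 0.2]
gripper_width: 0.396
grip_force: 30.0
```

Gripping the head without side load is usable: 30 N against a 10 N spring. I'll lift 18 mm and check the force.

Call:
apply_moves(
  moves=[
    [10,[0,0,-5],0],
    [10,[0,0,-10],0],
    [10,[0,0,-15],0],
    [10,[0,0,-18],0],
    [10,[0,0,-18],0],
  ],
)

```text
time: 4.75
position: [0.6183, -0.1025, 0.0961]
orientation: [[-0.28, 0.96, -0.001], [0.96, 0.28, -0.0], [0.0, -0.001, -1.0]]
ft_force: [2.1, -3.1, -10.3]
gripper_width: 0.391
grip_force: 30.0
```

```bash
python3 to.py .6904 -.0572 .0968 46.5; python3 - <<'E'
from h import *
a=eyes.capture("scene")[170:260,250:370];b=eyes.capture("wrist")
a=cv2.resize(a,None,fx=4.4,fy=4.4,interpolation=cv2.INTER_CUBIC)
cv2.imwrite("pics/g3.png",np.hstack([a,b[4:400,190:450]])[:,:,::-1])
E
```

```text
t 4.75 pos [ 0.6183 -0.1025  0.0961] yaw 16.24541422745422 shift [23.4 81.9 -0.8] twist -30.25458577254578 ft [  2.1  -3.1 -10.3] w 0.3906002321791391 z [-0.001 -0.    -1.   ]
```

View pics/g3.png

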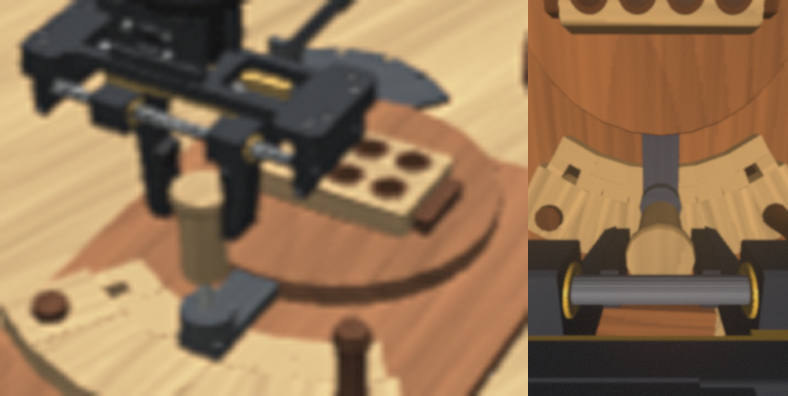

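The pin is lifted: a gap shows under the knob, and the spring force reads 10 N. Now I'll swing along the arc.

Call:
apply_moves(
  moves=[
    [10,[0.1,5.6,0],-2],
    [10,[0.4,11.2,0],-4],
    [10,[0.9,16.7,0],-6],
    [10,[1.6,22.3,0],-8],
    [10,[2.4,27.8,0],-10],
  ],
)

```text
time: 5.35
position: [0.6448, -0.0923, 0.096]
orientation: [[-0.444, 0.896, -0.001], [0.896, 0.444, 0.0], [0.0, -0.001, -1.0]]
ft_force: [1.7, -4.3, -10.7]
gripper_width: 0.39
grip_force: 30.0
```

Call:
apply_moves(
  moves=[
    [10,[0.1,5.6,0],-2],
    [10,[0.4,11.2,0],-4],
    [10,[0.9,16.7,0],-6],
    [10,[1.6,22.3,0],-8],
    [10,[2.4,27.8,0],-10],
  ],
)

```text
time: 5.85
position: [0.6692, -0.0775, 0.0964]
orientation: [[-0.594, 0.805, -0.0], [0.805, 0.594, 0.0], [0.0, -0.0, -1.0]]
ft_force: [1.1, -1.7, -10.4]
gripper_width: 0.39
grip_force: 30.0
```

Call:
apply_moves(
  moves=[
    [10,[0.1,5.6,0],-2],
    [10,[0.4,11.2,0],-4],
    [10,[0.9,16.7,0],-6],
    [10,[1.6,22.3,0],-8],
    [10,[2.4,27.8,0],-10],
  ],
)

```text
time: 6.35
position: [0.6902, -0.059, 0.0964]
orientation: [[-0.724, 0.689, -0.0], [0.689, 0.724, 0.0], [0.0, 0.0, -1.0]]
ft_force: [1.7, -2.3, -10.3]
gripper_width: 0.392
grip_force: 30.0
```

Call:
apply_moves(
  moves=[
    [10,[0,0,0],0],
    [10,[0,0,0],0],
  ],
)

```text
time: 6.55
position: [0.6902, -0.0591, 0.0965]
orientation: [[-0.723, 0.691, 0.0], [0.691, 0.723, 0.0], [-0.0, 0.0, -1.0]]
ft_force: [3.1, -0.2, -9.8]
gripper_width: 0.389
grip_force: 30.0
```

```bash
python3 to.py .6904 -.0572 .0968 46.5; python3 - <<'E'
from h import *
a=eyes.capture("scene")[170:260,250:370];b=eyes.capture("wrist")
a=cv2.resize(a,None,fx=4.4,fy=4.4,interpolation=cv2.INTER_CUBIC)
cv2.imwrite("pics/g4.png",np.hstack([a,b[4:400,190:450]])[:,:,::-1])
E
```

```text
t 6.55 pos [ 0.6902 -0.0591  0.0965] yaw 46.26820616148695 shift [ 1.1  1.5 -0.3] twist -0.2317938385130489 ft [ 3.1 -0.2 -9.8] w 0.38895768410868387 z [ 0.  0. -1.]
```

View pics/g4.png

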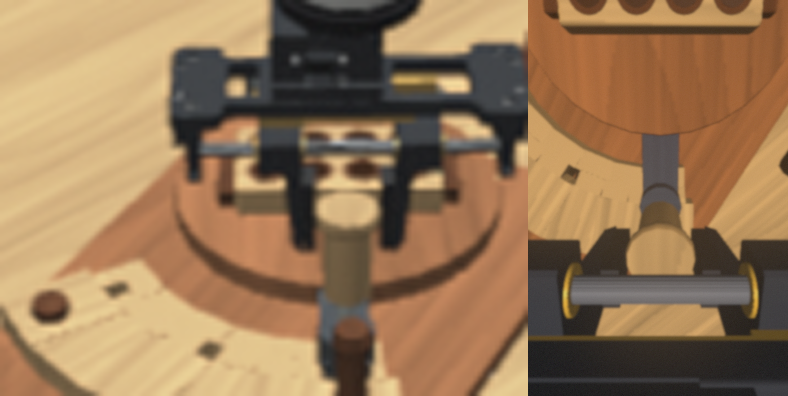

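The knob is now over the +x side by the tall peg. The hole behind it sits at (570,175), where the previous one was (570,172), so the table has turned about 30°. Lowering with the grip held.

Call:
apply_moves(
  moves=[
    [10,[0,0,4],0],
    [10,[0,0,8],0],
    [10,[0,0,12],0],
    [10,[0,0,12],0],
  ],
)

```text
time: 7.05
position: [0.6899, -0.0595, 0.0841]
orientation: [[-0.722, 0.692, -0.0], [0.692, 0.722, 0.0], [0.0, 0.0, -1.0]]
ft_force: [1.9, -0.0, -7.8]
gripper_width: 0.391
grip_force: 30.0
```

Call:
apply_moves(
  moves=[
    [10,[0,0,3],0],
    [10,[0,0,6],0],
    [10,[0,0,6],0],
  ],
)

```text
time: 7.35
position: [0.69, -0.0595, 0.0789]
orientation: [[-0.722, 0.691, 0.0], [0.691, 0.722, 0.0], [-0.0, 0.0, -1.0]]
ft_force: [-0.2, -0.0, -5.6]
gripper_width: 0.392
grip_force: 30.0
```

The force follows the spring curve down to about 6 N, so the pin is in the hole. Releasing.

Call:
apply_moves(
  moves=[
    [65,[0,0,0],0],
    [65,[0,0,0],0],
    [65,[0,0,0],0],
    [65,[0,0,0],0],
  ],
)

```text
time: 7.75
position: [0.6906, -0.0596, 0.0796]
orientation: [[-0.722, 0.691, 0.002], [0.691, 0.722, -0.0], [-0.001, 0.001, -1.0]]
ft_force: [0.5, -0.1, -0.0]
gripper_width: 0.651
grip_force: 0.0
```

Call:
apply_moves(
  moves=[
    [65,[0,0,-30],0],
    [65,[0,0,-70],0],
    [65,[0,0,-120],0],
    [65,[0,0,-170],0],
    [10,[0,0,-211],0],
  ],
)

```text
time: 8.25
position: [0.6905, -0.0596, 0.2936]
orientation: [[-0.722, 0.691, 0.003], [0.691, 0.722, -0.0], [-0.003, 0.002, -1.0]]
ft_force: [1.1, -0.1, -0.2]
gripper_width: 0.582
grip_force: 0.0
```

```bash
python3 to.py .53 .138 .29 106.5;  python3 - <<'E'
from h import *
a=eyes.capture("scene")[130:280,230:390]
a=cv2.resize(a,None,fx=4,fy=4,interpolation=cv2.INTER_CUBIC)
cv2.imwrite("pics/g5.png",a[:,:,::-1])
E
```

```text
t 8.25 pos [ 0.6905 -0.0596  0.2936] yaw 46.25600468189406 shift [252.5  31.8   2.9] twist -60.24399531810594 ft [ 1.1 -0.1 -0.2] w 0.5824385294685498 z [ 0.003 -0.    -1.   ]
```

View pics/g5.png

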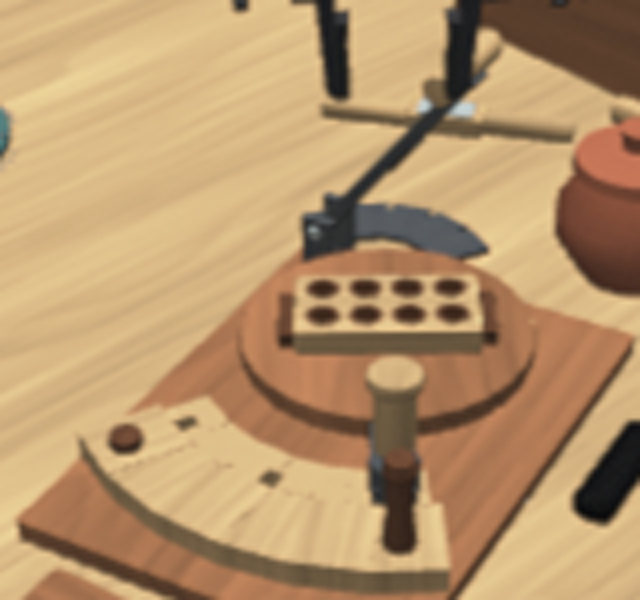

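The pin is down in the hole beside the tall peg: the knob at about (395,380) sits on its boss and the middle hole is open at (270,478). Next is the clamp. With fingers shut, I'll go above the raised handle.

Call:
apply_moves(
  moves=[
    [0,[46,12,0],6],
    [0,[92,24,0],12],
    [0,[138,36,0],18],
    [0,[184,48,0],24],
    [0,[230,60,0],30],
  ],
)

```text
time: 8.8
position: [0.5641, 0.1442, 0.2897]
orientation: [[-0.275, 0.961, 0.001], [0.961, 0.275, 0.0], [0.0, 0.001, -1.0]]
ft_force: [0.0, -0.1, 0.9]
gripper_width: 0.083
grip_force: 0.0
```

Call:
apply_moves(
  moves=[
    [0,[0,0,0],0],
    [0,[0,0,0],0],
    [0,[0,0,0],0],
  ],
)

```text
time: 9.1
position: [0.5657, 0.1422, 0.2896]
orientation: [[-0.28, 0.96, 0.001], [0.96, 0.28, -0.0], [-0.001, 0.0, -1.0]]
ft_force: [0.5, 0.6, 0.1]
gripper_width: 0.006
grip_force: 0.0
```

```bash
python3 to.py .565 .1482 .24 16.5
python3 - <<'E'
import numpy as np
for b in np.arange(.9,-.01,-.1): print(round(b,2),"x",(190*np.cos(b)-10*np.sin(b)).round(1),"top",(80+190*np.sin(b)+10*np.cos(b)).round(1))
E
```

```text
t 9.1 pos [0.5657 0.1422 0.2896] yaw 16.273966950916066 shift [ 6.   0.9 49.6] twist -0.2260330490839344 ft [0.5 0.6 0.1] w 0.005873803699319797 z [ 0.001 -0.    -1.   ]
0.9 x 110.3 top 235.0
0.8 x 125.2 top 223.3
0.7 x 138.9 top 210.0
0.6 x 151.2 top 195.5
0.5 x 161.9 top 179.9
0.4 x 171.1 top 163.2
0.3 x 178.6 top 145.7
0.2 x 184.2 top 127.5
0.1 x 188.1 top 108.9
0.0 x 190.0 top 90.0
```

Call:
apply_moves(
  moves=[
    [0,[6,0,25],0],
    [0,[6,0,45],0],
    [0,[6,1,55],0],
    [0,[6,1,60],0],
    [0,[6,2,64],0],
  ],
)

```text
time: 9.6
position: [0.5661, 0.1484, 0.2255]
orientation: [[-0.279, 0.96, 0.0], [0.96, 0.279, -0.0], [-0.0, 0.0, -1.0]]
ft_force: [0.3, -0.1, 0.0]
gripper_width: 0.003
grip_force: 0.0
```

Call:
apply_moves(
  moves=[
    [0,[0,2,5],0],
    [0,[0,4,9],0],
    [0,[0,7,13],0],
  ],
)

```text
time: 9.9
position: [0.5728, 0.1513, 0.2128]
orientation: [[-0.28, 0.96, 0.001], [0.96, 0.28, 0.0], [-0.0, 0.001, -1.0]]
ft_force: [0.4, -0.0, -0.1]
gripper_width: 0.003
grip_force: 0.0
```

Call:
apply_moves(
  moves=[
    [0,[0,0,4],0],
    [0,[0,0,8],0],
    [0,[0,0,12],0],
  ],
)

```text
time: 10.2
position: [0.5722, 0.1512, 0.2002]
orientation: [[-0.28, 0.96, 0.0], [0.96, 0.28, -0.0], [-0.0, 0.0, -1.0]]
ft_force: [0.8, -0.9, -0.2]
gripper_width: 0.006
grip_force: 0.0
```

```bash
python3 - <<'E'
from h import *
im=eyes.capture("scene");cv2.imwrite("pics/s9.png",im[:,:,::-1])
o=telemetry.get_obs();T=np.array(o["position"])
p=eyes.camera_params("scene");E=np.array(p["extrinsics"])
def pr(P):
    c=E[:3,:3].T@(np.array(P)-E[:3,3]);q=np.array(p["mtx"])@(c*[1,-1,-1]);return (q[:2]/q[2]).round(1)
print(T,pr(T),"tip25",pr(T+[0,0,.025]))
ax=np.array([.959,.2837]);pv=np.array([.4516,.115])
for b in(.9,.8,.7,.6):
    print(b,pr([*(pv+ax*(.19*np.cos(b)-.022*np.sin(b))),.068+.19*np.sin(b)+.022*np.cos(b)]))
# dark/tan classes near the expected handle
x,y=map(int,pr(T))
hsv=cv2.cvtColor(im,cv2.COLOR_RGB2HSV)
for v in range(y-45,y+25,3): print(v,"".join("#" if a[2]<70 else ("o" if a[1]>90 else ".") for a in hsv[v,x-40:x+40]))
print(x-40)
E
```

```text
[0.57165459 0.1510902  0.19936054] [350.3 155.2] tip25 [350.6 147.1]
0.9 [342.5 143.2]
0.8 [347.6 148. ]
0.7 [352.2 153.2]
0.6 [356.4 158.7]
110 ooooooo..#############oooooo..#######################.ooo.#oo######.............
113 ooooooooo###..........ooooooo....ooooooooooo###################......#...#######
116 ooooooooo#####.oooo........########...#####........ooooooo#####################o
119 ooooooooooooooooooooooooooo.########....#########ooo#####oooo#################oo
122 ooooooooooooooooooooooooooooooo..#################...............#############oo
125 ooooooooooooooooooooooooooooooooooo#################ooooo#.################ooooo
128 ooooooooooooooooooooooooooooooooooo###############oooooooooooo##########oooooooo
131 ooooooooooooooooooooooooooooooooooo###############ooooooooooooooo####ooooooooooo
134 oooooooooooooooooooooooooooooooooooo#############ooooooooooooooooooooooooooooooo
137 oooooooooooooooooooooooooooooooooooo.############ooooooooooooooooooooooooooooooo
140 oooooooooooooooooooooooooooooooooooo.###########oooooooooooooooooooooooooooooooo
143 oooooooooooooooooooo
[... 384 characters left out ...]
oooooooooooooooo
158 oooooooooooooooooooooooo...####........ooooooooooooooooooooooooooooooooooooooooo
161 oooooooooooooooooooooo..#####ooooooooooooooooooooooooooooooooooooooooooooooooooo
164 oooooooooooooooooooo.####.oooooooooooooooooooooooooooooooooooooooooooooooooooooo
167 oooooooooooooooo..####.ooooooooooooooooooooooooooooooooooooooooooooooooooooooooo
170 oooooooooooooo.#####oooooooooooooooooooooooooooooooooooooooooooooooooooooooooooo
173 ooooooooooo.###.oooooooooooooooooooooooooooooooooooooooooooooooooooooooooooooooo
176 oooooooo.###.ooooooooooooooooooooooooooooooooooooooooooooooooooooooooooooooooooo
179 o.....####oooooooooooooooooooooooooooooooooooooooooooooooooooooooooooooooooooooo
310
```

The mask shows the tips about 11 px (30 mm) above the projected TCP, so contact should come about 10 mm lower. Continuing down.

Call:
apply_moves(
  moves=[
    [0,[0,0,4],0],
    [0,[0,1,8],0],
    [0,[0,3,12],0],
    [0,[0,5,15],0],
  ],
)

```text
time: 10.65
position: [0.5801, 0.1535, 0.1881]
orientation: [[-0.28, 0.96, 0.007], [0.96, 0.28, 0.002], [0.0, 0.008, -1.0]]
ft_force: [2.5, 2.0, 7.6]
gripper_width: 0.002
grip_force: 4.2
```

Call:
apply_moves(
  moves=[
    [0,[0,5,7],0],
    [0,[0,11,14],0],
    [0,[0,17,22],0],
    [0,[0,23,30],0],
    [0,[0,28,38],0],
  ],
)

```text
time: 11.15
position: [0.6136, 0.1635, 0.1545]
orientation: [[-0.28, 0.96, 0.021], [0.96, 0.28, 0.006], [0.0, 0.022, -1.0]]
ft_force: [12.1, 5.5, 13.6]
gripper_width: 0.008
grip_force: 9.3
```

```bash
python3 - <<'E'
from h import *
o=telemetry.get_obs();T=np.array(o["position"]);d=T[:2]-[.4516,.115]
print(T,"along",d@[.959,.2837],"side",d@[-.2837,.959],o["ft_force"])
E
```

```text
[0.61356314 0.16351215 0.15448203] along 0.16908554340046758 side 0.0005742056797777007 [12.12894458  5.54597432 13.60552499]
```

Call:
apply_moves(
  moves=[
    [0,[0,-6,-1],0],
    [0,[0,-3,7],0],
    [0,[0,2,15],0],
    [0,[0,6,24],0],
    [0,[0,9,33],0],
  ],
)

```text
time: 11.65
position: [0.632, 0.169, 0.1276]
orientation: [[-0.279, 0.959, 0.042], [0.96, 0.279, 0.012], [0.0, 0.044, -0.999]]
ft_force: [25.6, 11.4, 18.1]
gripper_width: 0.004
grip_force: 16.6
```

```bash
cat > al.py <<'E'
from h import *
o=telemetry.get_obs();T=np.array(o["position"]);d=T[:2]-[.4516,.115]
print(T,"along",d@[.959,.2837],"side",d@[-.2837,.959],o["ft_force"])
E
python3 al.py
```

```text
[0.63198694 0.1689928  0.12763099] along 0.18830883287366998 side 0.0006033167398630315 [25.55508164 11.35242547 18.07283156]
```

Too much side load. Backing off to re-measure the bar angle.

Call:
apply_moves(
  moves=[
    [0,[0,0,-10],0],
    [0,[0,0,-30],0],
    [0,[0,0,-70],0],
    [0,[0,0,-110],0],
    [0,[0,0,-130],0],
  ],
)

```text
time: 12.15
position: [0.6143, 0.1634, 0.2489]
orientation: [[-0.28, 0.96, 0.005], [0.96, 0.28, 0.001], [-0.0, 0.006, -1.0]]
ft_force: [-0.1, 0.3, 0.9]
gripper_width: 0.005
grip_force: 0.0
```

```bash
python3 al.py; python3 - <<'E'
from h import *
for n,(x0,x1,y0,y1,st) in {"scene":(320,400,150,185,2),"top":(280,325,170,225,2)}.items():
    im=eyes.capture(n);cv2.imwrite(f"pics/{n}10.png",im[:,:,::-1])
    hsv=cv2.cvtColor(im,cv2.COLOR_RGB2HSV)
    p=eyes.camera_params(n);E=np.array(p["extrinsics"])
    def pr(P):
        c=E[:3,:3].T@(np.array(P)-E[:3,3]);q=np.array(p["mtx"])@(c*[1,-1,-1]);return (q[:2]/q[2]).round(1).tolist()
    ax=np.array([.959,.2837]);pv=np.array([.4516,.115])
    print(n,[(b,pr([*(pv+ax*(.19*np.cos(b)-.022*np.sin(b))),.068+.19*np.sin(b)+.022*np.cos(b)]),pr([*(pv+ax*.2*np.cos(b)),.068+.2*np.sin(b)])) for b in(.8,.6,.5,.4,.3,.2,0)])
    for v in range(y0,y1,st): print(v,"".join("#" if a[2]<75 else ("-" if a[1]<90 else ("o" if a[1]>130 and a[2]>150 else ("r" if a[1]>130 else "."))) for a in hsv[v,x0:x1]))
E
```

```text
[0.61431224 0.16336543 0.24885546] along 0.16976230670131193 side 0.00022098370686009228 [-0.07422323  0.34627436  0.90068488]
scene [(0.8, [347.6, 148.0], [355.0, 152.5]), (0.6, [356.4, 158.7], [363.0, 164.4]), (0.5, [360.0, 164.4], [366.1, 170.6]), (0.4, [363.1, 170.3], [368.7, 176.9]), (0.3, [365.6, 176.4], [370.5, 183.3]), (0.2, [367.5, 182.4], [371.7, 189.6]), (0, [369.4, 194.3], [372.2, 201.6])]
150 .............................................................r......r.......####
152 ................................................................r...r..r.rr.....
154 ...............---------....................................................r...
156 ..............----------------.................................................r
158 ..............---------------...................................................
160 .................................................................roooooooo......
162 ............................................................ooooooooooooooooo...
164 ........................................................ooooooooorrrroooorrroooo
166 ...........
[... 1810 characters left out ...]

198 .o..orrrrrr------------.rrrrrrrrrrrrr...rr###
200 ......orrrr.------####-rrrrrrrrrrrrrrrr..rrr#
202 .......rrrrr.#########.rrrrrrrrrrrrrrrrrr....
204 .......orrrrr-#########rrrrrrrrrrrrrrrrrrrro.
206 ........orrrr.##.....##rrrrrrrrrrrrrrrrrrrrrr
208 ........orrrrr.-.....###rrrrrrrrrrrrrrrrrorrr
210 .........orrrr.-......##rrrrrrrrrrrrrrrrrrrrr
212 ...........-----......##rrrrrrrrrrrrrrrrrrrrr
214 --------..............r##rrrrrrrrrorrrrrrrrrr
216 .....r........r#.......###rrrrrrrrrrrrrrrrrrr
218 ..............##........##-.rrrrrrrrrrrrrrrrr
220 ............#####.......###-rrrrrrrrrrrrrrrrr
222 ..r..r.r.#########......###rrrrrrrrrrrrrrrrrr
224 .........#.#######.......##rrrrrrrrrrrrrrrrrr
```

The scene mask shows the bar end near (366,170), so the bar is at about 0.5 rad and the tool had slid past the handle's outer side. I'll re-place the tool 12 mm further in and push again.

Call:
apply_moves(
  moves=[
    [0,[0,-12,0],0],
    [0,[0,-12,40],0],
    [0,[0,-12,75],0],
    [0,[0,-12,92],0],
    [0,[0,-12,98],0],
  ],
)

```text
time: 12.75
position: [0.5967, 0.1586, 0.1409]
orientation: [[-0.28, 0.96, -0.009], [0.96, 0.28, -0.002], [0.001, -0.009, -1.0]]
ft_force: [-1.3, -0.6, 1.9]
gripper_width: 0.006
grip_force: 0.5
```

```bash
python3 al.py
```

```text
[0.5967135  0.15859047 0.14093043] along 0.15153046002834922 side 0.0006345646443603678 [-1.33659901 -0.59623984  1.85373982]
```

Call:
apply_moves(
  moves=[
    [0,[0,4,5],0],
    [0,[0,7,10],0],
    [0,[0,10,15],0],
    [0,[0,12,19],0],
  ],
)

```text
time: 13.15
position: [0.6137, 0.1633, 0.1282]
orientation: [[-0.28, 0.96, 0.002], [0.96, 0.28, 0.001], [-0.0, 0.002, -1.0]]
ft_force: [1.1, 0.8, 1.8]
gripper_width: 0.008
grip_force: 0.8
```

```bash
python3 al.py
```

```text
[0.61372162 0.16325609 0.12817554] along 0.16916488027067178 side 0.00028368361518464613 [1.12625091 0.84774578 1.78565073]
```

Call:
apply_moves(
  moves=[
    [0,[0,3,8],0],
    [0,[0,6,16],0],
    [0,[0,9,25],0],
    [0,[0,11,33],0],
  ],
)

```text
time: 13.55
position: [0.6234, 0.1661, 0.0937]
orientation: [[-0.28, 0.96, 0.0], [0.96, 0.28, -0.0], [-0.0, 0.0, -1.0]]
ft_force: [1.0, -0.2, 1.3]
gripper_width: 0.003
grip_force: 0.8
```

```bash
python3 al.py
```

```text
[0.62342063 0.16605036 0.0936716 ] along 0.17925897031043492 side 0.0002117811070634773 [ 0.99870905 -0.21579724  1.31065339]
```

Call:
apply_moves(
  moves=[
    [0,[0,2,8],0],
    [0,[0,4,16],0],
    [0,[0,5,24],0],
    [0,[0,5,29],0],
  ],
)

```text
time: 13.95
position: [0.6273, 0.1673, 0.0642]
orientation: [[-0.28, 0.96, -0.001], [0.96, 0.28, -0.0], [0.0, -0.002, -1.0]]
ft_force: [0.6, 0.5, 0.8]
gripper_width: 0.002
grip_force: 0.6
```

```bash
python3 - <<'E'
from h import *
o=telemetry.get_obs();print(o["position"])
im=eyes.capture("scene");cv2.imwrite("pics/s11.png",im[:,:,::-1])
hsv=cv2.cvtColor(im,cv2.COLOR_RGB2HSV)
for v in range(150,206,2): print(v,"".join("#" if a[2]<75 else ("-" if a[1]<90 else ("o" if a[1]>130 and a[2]>150 else ("r" if a[1]>130 else "."))) for a in hsv[v,310:400]))
E
```

```text
[0.62733067 0.1672628  0.06418305]
150 ..............................-#################--#####################rrr.....r....r.####
152 ...........................--#############-###########################......rr.r.r.....r..
154 .........................--#---#########-...-########################-....................
156 ........................--###############--#############-##############----...............
158 ........................--#####################################################----.....--
160 .........................#############....-###########################....################
162 ...........................##########.............###################-....-.oooorr.#######
164 ...........................-####---------.-...-##--......###################-.roo.-#######
166 ...........................-####....----------########-####---....#######################-
168 ...........................---..............-########..---#########--.....################
170 .............................................##########---#########-.##.roooooor##########
172 ................
[... 894 characters left out ...]
#######-......rrrrrrrrrrrrrrrrrrrrr
192 ####--.................#########--------------------................rrrrrrrrrrrrrrrrrrrrrr
194 ..ooooooooooooooooooooooo...#############--------------............rrrrrrrrrrrrrrrrrrrrrrr
196 oooooooooooooooooooooooooooooooo........-#########---............###rrrrrrrrrrrrrrrrrrrrrr
198 ........................................o......----................#####r.rrrrrrrrrrrrrr##
200 ........................................oooo.........................######rrrrrrrrr####..
202 ###......####r......####......r###.......rroooo...........................#########.......
204 .........................................r..roooo.........................................
```

The bar is nearly flat, with the tips at about (367,191). Pushing on to the stop.

Call:
apply_moves(
  moves=[
    [0,[0,1,3],0],
    [0,[0,1,5],0],
    [0,[0,1,7],0],
    [0,[0,1,7],0],
  ],
)

```text
time: 14.4
position: [0.6287, 0.1676, 0.0583]
orientation: [[-0.28, 0.96, -0.0], [0.96, 0.28, -0.0], [0.0, -0.0, -1.0]]
ft_force: [0.9, -0.2, -0.4]
gripper_width: 0.005
grip_force: 0.0
```

Call:
apply_moves(
  moves=[
    [0,[0,0,2],0],
    [0,[0,0,4],0],
    [0,[0,0,4],0],
  ],
)

```text
time: 14.7
position: [0.6291, 0.1677, 0.0545]
orientation: [[-0.28, 0.96, 0.0], [0.96, 0.28, 0.0], [-0.0, 0.0, -1.0]]
ft_force: [0.7, -0.0, 0.9]
gripper_width: 0.007
grip_force: 0.1
```

Call:
apply_moves(
  moves=[
    [0,[0,0,2],0],
    [0,[0,0,4],0],
    [0,[0,0,5],0],
  ],
)

```text
time: 15.0
position: [0.6295, 0.1678, 0.0519]
orientation: [[-0.28, 0.96, 0.001], [0.96, 0.28, 0.0], [-0.0, 0.001, -1.0]]
ft_force: [-5.6, -1.6, 16.4]
gripper_width: 0.007
grip_force: 8.1
```

The stop is felt at 16 N. One more small press, then retreat straight up.

Call:
apply_moves(
  moves=[
    [0,[0,0,1],0],
    [0,[0,0,1],0],
  ],
)

```text
time: 15.2
position: [0.6295, 0.1678, 0.0519]
orientation: [[-0.28, 0.96, 0.001], [0.96, 0.28, 0.0], [-0.0, 0.001, -1.0]]
ft_force: [-6.7, -1.4, 16.2]
gripper_width: 0.008
grip_force: 8.1
```

Call:
apply_moves(
  moves=[
    [0,[0,0,-20],0],
    [0,[0,0,-60],0],
    [0,[0,0,-105],0],
    [0,[0,0,-150],0],
    [0,[0,0,-195],0],
  ],
)

```text
time: 15.7
position: [0.6282, 0.1675, 0.2447]
orientation: [[-0.28, 0.96, -0.001], [0.96, 0.28, -0.0], [0.0, -0.001, -1.0]]
ft_force: [1.1, 0.0, 1.0]
gripper_width: 0.004
grip_force: 0.0
```

Call:
apply_moves(
  moves=[
    [0,[-40,0,0],0],
    [0,[-85,0,0],0],
    [0,[-130,0,0],0],
    [0,[-175,0,0],0],
    [0,[-220,0,0],0],
  ],
)

```text
time: 16.2
position: [0.6903, -0.0451, 0.2431]
orientation: [[-0.28, 0.96, -0.001], [0.96, 0.28, 0.0], [0.0, -0.001, -1.0]]
ft_force: [0.3, -0.3, 0.8]
gripper_width: 0.004
grip_force: 0.0
```

Call:
apply_moves(
  moves=[
    [0,[-45,0,0],0],
    [0,[-90,0,0],0],
    [0,[-135,0,0],0],
    [0,[-180,0,0],0],
    [0,[-220,0,0],0],
  ],
)

```text
time: 16.7
position: [0.7518, -0.2571, 0.2426]
orientation: [[-0.279, 0.96, -0.001], [0.96, 0.279, 0.0], [0.0, -0.001, -1.0]]
ft_force: [0.9, 0.5, 0.6]
gripper_width: 0.006
grip_force: 0.0
```

```bash
python3 - <<'E'
from h import *
o=telemetry.get_obs();print(o["time"],o["position"],o["ft_force"])
ax=np.array([.959,.2837]);ay=np.array([-.2837,.959]);sp=np.array([.5742,.0532]);pv=sp-.1*ax+.094*ay
for n,(x0,x1,y0,y1) in {"scene":(310,400,176,206),"top":(270,330,155,225)}.items():
    im=eyes.capture(n);hsv=cv2.cvtColor(im,cv2.COLOR_RGB2HSV);cv2.imwrite(f"pics/{n}12.png",im[:,:,::-1])
    p=eyes.camera_params(n);E=np.array(p["extrinsics"])
    def pr(P):
        c=E[:3,:3].T@(np.array(P)-E[:3,3]);q=np.array(p["mtx"])@(c*[1,-1,-1]);return (q[:2]/q[2]).round(1).tolist()
    print(n,[(b,pr([*(pv+ax*(.19*np.cos(b)-.022*np.sin(b))),.068+.19*np.sin(b)+.022*np.cos(b)]),pr([*(pv+ax*.2*np.cos(b)),.068+.2*np.sin(b)])) for b in(.2,.1,0)])
    k=sp+.16*(.5*ax-.866*ay);print("knob top expected home/up14",pr([*k,.14]),pr([*k,.154]))
    for v in range(y0,y1,2): print(v,"".join("#" if a[2]<75 else ("-" if a[1]<90 else ("o" if a[1]>130 and a[2]>150 else ("r" if a[1]>130 else "."))) for a in hsv[v,x0:x1]))
    if n=="scene":
        x,y=map(int,pr([*k,.14]))
        for v in range(y-14,y+24,2): print(v,x-20," ".join("%3d"%a for a in im[v,x-20:x+20:2,2]))
E
```

```text
16.7 [ 0.75184018 -0.25705375  0.24260747] [0.9130329  0.50352099 0.59928135]
scene [(0.2, [367.5, 182.4], [371.7, 189.6]), (0.1, [368.8, 188.4], [372.3, 195.7]), (0, [369.4, 194.3], [372.2, 201.6])]
knob top expected home/up14 [328.5, 222.0] [328.5, 217.4]
176 #-------##-##-----............................................rrrrrrrrrrrrooooooooooooooor
178 ###--------######--#-.......................................rrrrrrrrrrrrrrrrrrrrrrrrrrrrrr
180 #--------------##--##.......................................rrrrrrrrrrrrrrrrrrrrrrrrrrrooo
182 ------------#----####-------................................rrrrrrrrrrrrrrrrrrrrrrrrrrrrrr
184 ---------------######------------.....................--....rrrrrrrrrrrrrrrrrrrrrrrrrrrrrr
186 ------------#########----------------........-.....---......rrrrrrrrrrrrrrrrrrrrrrrrrrrrrr
188 ----#####-##########--------------------.--.--------........rr......rrrrrrrrrrrrrrrrrrrrrr
190 ##--#---###########-----------------------..------...................rrrrrrrrrrrrrrrrrrrrr
192 ------###################------------------..-........................rrrrrrrr
[... 4007 characters left out ...]
.......orrrrr--####-rrrrrrrrrrrrrrrrrrorrr....orrr
205 ..............o...rrrrrr-####-.rrrrrrrrrrrrrrrrrorrorrrrrrrr
207 -.................orrrrr-#####-rrrrrrrrrrrrrrorrrroroorrrrrr
209 ##----.............orrrrr-#####.rrrrrrrrrrrrrrrroooorrooooor
211 ########-..........oorrrr.#####-rrrrrrrrrrrrorooooororoorrro
213 ########-...........rrrrrr-#####.rrrrrrrrrroooooorroooorrrrr
215 #######-............orrrrr.-#####rr.rrrrrrrrrrrrrrrrrrrrrrrr
217 #######-.............rrrrrr-#########rrrrrrrrrrrrrrrrrrrrrrr
219 #######-.............orr.-#######-----.rrrrrrrrrrrrrrrrrrrrr
221 ###-###-....o.........or.----#--.r.-##rrrrrrrrrrrrrrrrrrrrrr
223 #######-...o..........orr.-##rrrrrrrrrrrrrrrrrrrrrrrrrrrrroo
```

```bash
python3 - <<'E'
from h import *
ax=np.array([.959,.2837]);ay=np.array([-.2837,.959]);sp=np.array([.5742,.0532]);pv=sp-.1*ax+.094*ay
p=eyes.camera_params("scene");E=np.array(p["extrinsics"])
def pr(P):
    c=E[:3,:3].T@(np.array(P)-E[:3,3]);q=np.array(p["mtx"])@(c*[1,-1,-1]);return (q[:2]/q[2]).round(1).tolist()
im=cv2.imread("pics/scene12.png");V=im.max(2)
for u in(340,345,350,355):
    d=np.where(V[185:212,u]<78)[0]+185;print("col",u,"dark rows",d.min() if len(d) else None,d.max() if len(d) else None)
for b in(0,.05,.1):
    # lower camera-side edge of bar
    L=[pr([*(pv+ax*(s*np.cos(b)+.006*np.sin(b))-ay*.011),.068+s*np.sin(b)-.006*np.cos(b)]) for s in np.linspace(.03,.18,40)]
    L=np.array(L);print(b,[(u,np.interp(u,L[:,0],L[:,1]).round(1)) for u in(340,345,350,355)])
E
```

```text
col 340 dark rows 194 201
col 345 dark rows 187 208
col 350 dark rows 197 198
col 355 dark rows 198 199
0 [(340, np.float64(196.4)), (345, np.float64(197.8)), (350, np.float64(199.3)), (355, np.float64(200.8))]
0.05 [(340, np.float64(194.9)), (345, np.float64(196.1)), (350, np.float64(197.4)), (355, np.float64(198.5))]
0.1 [(340, np.float64(193.4)), (345, np.float64(194.4)), (350, np.float64(195.4)), (355, np.float64(196.4))]
```

```bash
python3 -c "
from rig import r; print(r.job_done())"
```

```text
the job is handed in; nothing more can be done
None
```

The job is handed in at about 17 s: the index pin is home in hole_a by the tall peg, the clamp bar was pushed down to its stop, and the arm is clear of everything. On the first clamp push the tool slid past the handle and side force reached about 28 N before I backed off and re-placed it. I did not re-check the bystanders afterwards.

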